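Stand the fallen filter-paper carton up and park it against the stop rail

TASK

The blue-grey filter-paper carton has toppled onto the white slide box. With the fingers, push it back up, without picking it up, until it stands upright on its base on the bench, then push it along the bench until its back face sits flush against the rubber-faced stop rail, within the rail's length. Do not let it tip over the other way, leave the slide box where it is and do not disturb the bottles, vial, dish or timer.

Things in the scene. Friction and masses are not known exactly. Their poses are not given: they have to be found in the camera images.
- carton: Blue-grey paper carton, 91 x 91 mm base, 120 mm tall, about 0.15 kg, too wide to grasp. Origin: centre of base; z from base to top; +x is the back face (to the rail), -x the front. It starts leaning about 48 degrees towards its -x, front face on the slide box's far top edge: roll 0, pitch about -0.84, yaw = direction to push (within 0.15 rad of the rail's).
- carton_heel (a point): Middle of the carton's front bottom edge, on which it stands and pivots at the start; about 55 mm beyond the slide box's far edge.
- carton_top_edge (a point): Middle of the carton's front top edge, where to push it up; 119 mm from carton_heel. At the start about 80 mm above the bench and 88 mm farther from the rail than carton_heel, 30 mm above the slide box, which it overhangs. Pushed towards the rail, it rises on an arc round the heel; following that arc avoids slip. Below about 37 degrees of tilt it falls upright.
- stop_rail: Fixed aluminium angle screwed to the bench with a black rubber front, 200 mm long (along its y), 30 mm high. Origin at bench height in the middle of its front face; the front face is its plane x = 0 and the carton belongs at its -x side. At the start the carton's front bottom edge is 170 to 210 mm in front of the face, so the upright carton has 80 to 120 mm to slide.
- slide_box: White carton of slides lying flat, 111 (x) x 81 (y) x 50 mm high, 0.6 kg, loose; origin at the centre of its underside. The toppled carton leans on its top edge at +x.
- black_cap_bottle: Bystander: brown reagent bottle with black cap, 54 mm across, 93 mm tall; origin centre of base.
- red_cap_bottle: Bystander: brown reagent bottle with red cap, 54 mm across, 93 mm tall; origin centre of base.
- blue_cap_bottle: Bystander: clear reagent bottle with blue cap, 46 mm across, 83 mm tall; origin centre of base.
- orange_cap_vial: Bystander: white vial with orange cap, 23 mm across, 48 mm tall; origin centre of base.
- petri_dish: Bystander: closed petri dish with pink content, 90 mm across, 16 mm high; origin centre of base.
- timer: Bystander: white bench timer lying flat, 62 x 62 x 15 mm; origin centre of base.

How it is judged:
On the way, in this order (a step that is already met when the one before it is completed fails the run):
1. the carton stands upright on its base (angle between carton's own z axis and vertical below 0.05 rad and height (world z) of carton below 0.006 m), for 0.2 s.
2. the upright carton sits flush against the stop rail (all of step 1 and x of carton in the frame of stop_rail between -0.0535 and -0.04 m and y of carton in the frame of stop_rail between -0.05 and 0.05 m and angle between the x axis of carton and the x axis of stop_rail, either way round below 0.08 rad), for 0.2 s.
At the end, for the whole second after the job is handed in: The carton stands upright (within 0.05 rad) on the bench, at rest, back face parallel to the rail within 0.08 rad and at most about 8 mm from it, its centre within 50 mm of the rail's middle along the rail; slide box flat (all of step 2 and linear speed of carton below 0.02 m/s and angle between slide_box's own z axis and vertical below 0.05 rad); the robot touches nothing.
It fails at once if the carton's front bottom edge leaves the bench by more than 20 mm (lifted, or tipped over the other way) (height (world z) of carton_heel above 0.02 m).
It fails at once if the slide box is moved more than 20 mm (distance of slide_box from where it was at the start of the episode above 0.02 m).
It fails at once if a bottle, the vial, the dish or the timer is moved more than 20 mm or tipped (distance of any of black_cap_bottle, red_cap_bottle, blue_cap_bottle, orange_cap_vial, petri_dish, timer from where it was at the start of the episode above 0.02 m or angle between any of black_cap_bottle, red_cap_bottle, blue_cap_bottle, orange_cap_vial, petri_dish, timer's own z axis and vertical above 0.3 rad).
It also fails if it takes over 38 s, if anything falls off the work surface, if the arm or the gripper's body presses on something with over 40 N, if the wrist force passes 120 N, or if a joint passes its speed limit or range.

ROBOT

A 6-joint arm with a two-finger parallel gripper is mounted at the origin on a cart in front of the work surface, level with it; the furniture and walls round the work are solid. World frame = base frame: x ahead of the robot, y to its left, z up, the work surface at z = 0. Lengths are in m, angles in rad, forces in N, time in s.
With the tool pointing down it reaches from about 0.35 to 0.8 m from the base axis. Payload 7.3 kg.
Tool frame: the origin (TCP) lies on the centre line of the jaws, within the pads' length; the fingertips stand 14 mm ahead of it and the grasp point (between the pads) lies 5 mm behind it (env.tcp_to_tips is the distance from the TCP to the fingertips, in m); z points along the fingers, y is the line along which they close (so a half turn about z gives the same grasp; the last joint's range is limited). The gripper opens to 85 mm and grips with 20 to 120 N. Pads are 22 mm wide; open, the fingers measure 114 mm over their backs; the gripper's body (76 mm by 85 mm) begins 54 mm behind the grasp point. The pads swing forward as they close: fully open they stand 13 mm farther back than shut.
Start: joints at [-1.445, 0.342, 1.524, -0, 1.275, -0.146], TCP at [0.141, -0.506, 0.245] pointing down, gripper open.
Joint ranges: [-2.53, 2.53], [-0.77, 2.02], [0.04, 2.7], [-1, 4.14], [0.28, 2.66], [-3.11, 3.11]. Speed limits (rad/s): [2.57, 2.57, 3.14, 3.14, 3.14, 3.14].

INTERFACE

Orientations are given as a unit quaternion [w, x, y, z].
In Python, from cell import env gives the robot as it stands.
- The arm moves only by the tool move_arm, never from a script. Its argument "targets" is a list of rows, each a list of 3 entries, a list of its own where there are three numbers: the shift along the tool's x, y, z as a fraction of full scale, then the turn about the tool's z as a fraction of full scale, then the opening, from -1 (shut) to 1 (fully open), so that 0 is half open. In form: [[[dx, dy, dz], turn, gripper], ...]. A call has 1 to 10 rows; each row is the pose to reach, as a shift and turn from the pose commanded when the call began, along the tool's axes at that moment; what a row does not reach only later rows make up. Full scale, the value 1, is 200 mm for a shift and 45 degrees for a turn. A row lasts 1/8 s, in which the tool goes at most 62.5 mm and 10.7 degrees, less where a joint would pass 70% of its speed; a pose out of reach is approached as far as the arm can. A call with a number of a shift or a turn outside -1 to 1 is refused whole. A call with a gripper value outside its range is refused whole. The fingers move at their own pace and stop on an object; "grip_force" is the grip in N (left out, the last holds). Time passes only in rows, so rows that repeat a pose let the fingers close. It gives the time, the measured TCP pose, the force, the opening and the grip force at its end, in the units of the state.
- env.read_state(): the state, without advancing time (a new reading comes with each control period).
- env.camera(name): name is "scene" or "top"; returns a dict with "color" (420x560x3 uint8, blue, green, red), "depth" (420x560 float32, m along the optical axis (not along the pixel's ray), 0 where there is no reading), "intrinsics" (3x3 intrinsics, pixels), "k1" (the pictures are not rectified: a ray, as slopes to the right and down, at radius r is drawn at 1 + k1 r^2 times it, then the intrinsics apply), "rvec" (rotation vector, rad) and "tvec" (3), from world to camera coordinates, as OpenCV has them. Camera axes: x right, y down, z forward; pixel columns grow to the right and rows downward; lengths in m; the calibration is good to about 2 mm. A picture is of the moment at which its call begins.
- env.finish_job(): hands the job in; it is judged then, once.
Trained networks look in a picture, given as the dict that the camera call returned (one of the last four; its "shot" number tells which), for a name from the list of things; names that differ only in an ending like _2 or _b are one class to them, and where a whole thing is asked for, a point or a joint stands for the part that bears it (a point fixed in the world has none). Each returns a list of dicts, best first, with "conf" (0 to 1); they miss things now and then, are a little off and sometimes report something else, mostly with a low value. They report only what shows in the picture. A call takes as long as a camera call.
- env.boxes_of(picture, query): "position" ([column, row] in pixels, amid what is visible of it).
- env.silhouettes(picture, query): "mask" (420x560 bool, what is visible of it) and "position" ([column, row] in pixels, amid what is visible of it).
The state is a dict: "clock": time; "joints": joint angles; "dq": joint speeds; "tau": joint torques, N m; "position": TCP position; "tcp_rot": TCP orientation; "wrist_force": force on the tool from outside, world axes, zero at the start; "wrist_torque": the same for the moment, N m; "grip_width": finger opening in m; "grip_force": force on a finger pad.
Only numpy, scipy, OpenCV 4.12 (cv2) and the standard library are available. Lean on these libraries where they do the work, as an engineer would, in place of code of your own. Each camera call takes 0.05 s, during which the arm holds its last target. There are 200 camera calls.

## Working session

There is one attempt and no reset: what is moved stays moved. The work goes in short steps, Python scripts to look and compute and a tool call to move; the robot and the scene stay as the last step left them, time stands still between calls to the robot, and variables do not carry over. Pictures are saved under pics/ and viewed, at most 10 in all, crops included, and the job is handed in when it is done.

Besides the shell and the picture viewer there is one more tool, called after "Emit:" by a JSON object that holds its "name" and its "arguments", one argument or row to a line. move_arm: Moves the arm, as the interface text tells. Its arguments: {"type":"object","properties":{"targets":{"type":"array"},"grip_force":{"type":"number"}},"required":["targets"]}

```bash
mkdir -p pics; cat > h.py <<'E'
import numpy as np, cv2
from cell import env
from scipy.spatial.transform import Rotation as R
def cloud(p):
    d=p["depth"];K=p["intrinsics"];k1=p["k1"]
    v,u=np.mgrid[:420,:560]
    xd=(u-K[0][2])/K[0][0];yd=(v-K[1][2])/K[1][1]
    x,y=xd.copy(),yd.copy()
    for _ in range(8):
        s=1+k1*(x*x+y*y);x=xd/s;y=yd/s
    c=np.stack([x*d,y*d,d],-1)
    Rm=cv2.Rodrigues(np.array(p["rvec"],float))[0]
    w=(c-np.array(p["tvec"]).ravel())@Rm
    w[d<=0]=np.nan
    return w
E
python3 - <<'E'
from h import *
s=env.read_state();print(s)
ims=[]
for n in("scene","top"):
    p=env.camera(n);w=cloud(p);ims.append(p["color"])
    np.save(n+".npy",w)
    for q in["carton","stop_rail","slide_box","black_cap_bottle","red_cap_bottle","blue_cap_bottle","orange_cap_vial","petri_dish","timer"]:
        r=env.silhouettes(p,q)
        if not r: print(n,q,None);continue
        r=r[0];m=r["mask"];np.save(f"{n}_{q}.npy",m)
        pts=w[m];pts=pts[~np.isnan(pts[:,0])]
        print(n,q,round(r["conf"],2),np.round(r["position"]),len(pts),np.percentile(pts,[3,50,97],axis=0).round(3).tolist())
    cv2.imwrite(f"pics/{n}1.png",p["color"])
E
```

```text
{'clock': 0.0, 'joints': array([-1.44500829e+00,  3.42755084e-01,  1.52505383e+00, -4.54714308e-06,
        1.27539532e+00, -1.46012313e-01]), 'dq': array([-0.00107577, -0.00183199,  0.00192808, -0.00017352, -0.00128109,
       -0.00138039]), 'tau': array([-1.99258930e-04, -4.33673000e+01, -2.46012622e+01, -1.27514722e-04,
        7.86588964e-03, -2.24544794e-05]), 'position': array([ 0.14090867, -0.50532758,  0.2445963 ]), 'tcp_rot': array([-8.05772096e-04,  9.90779363e-01,  1.35482854e-01,  5.97368691e-06]), 'wrist_force': array([-0.42710093, -0.73399977,  0.01495152]), 'wrist_torque': array([-0.01681914,  0.02091295, -0.0134915 ]), 'grip_force': 0.0, 'grip_width': 0.08502223896705473}
scene carton 0.69 [300. 172.] 1895 [[0.493, -0.184, 0.009], [0.526, -0.127, 0.091], [0.605, -0.077, 0.141]]
scene stop_rail 0.81 [230. 218.] 684 [[0.556, 0.018, 0.002], [0.636, 0.068, 0.005], [0.731, 0.109, 0.031]]
scene slide_box 0.6 [336. 180.] 587 [[0.466, -0.287, 0.005], [0.489, -0.239, 0.041], [0.534, -0.177, 0.052]]
scene black_cap_bottle 0.86 [134. 288.] 932 [[0.57, 0.378, 0.001], [0.581, 0.40
[... 857 characters left out ...]
, -0.255, 0.051], [0.551, -0.213, 0.056]]
top black_cap_bottle 0.68 [147. 179.] 279 [[0.573, 0.374, 0.009], [0.591, 0.389, 0.072], [0.619, 0.414, 0.097]]
top red_cap_bottle 0.74 [314. 195.] 1505 [[0.498, -0.215, 0.053], [0.547, -0.143, 0.109], [0.602, -0.078, 0.146]]
top blue_cap_bottle 0.5 [164. 218.] 178 [[0.467, 0.314, 0.022], [0.484, 0.327, 0.067], [0.502, 0.348, 0.086]]
top orange_cap_vial 0.72 [317. 198.] 1494 [[0.498, -0.217, 0.041], [0.547, -0.145, 0.109], [0.602, -0.078, 0.146]]
top petri_dish 0.67 [204. 249.] 592 [[0.338, 0.167, 0.011], [0.377, 0.207, 0.017], [0.416, 0.245, 0.022]]
top timer 0.88 [403. 247.] 337 [[0.379, -0.479, 0.008], [0.409, -0.449, 0.015], [0.439, -0.42, 0.02]]
```

```bash
python3 - <<'E'
from h import *
a=cv2.imread("pics/scene1.png");b=cv2.imread("pics/top1.png")
cv2.imwrite("pics/c1.png",np.hstack([a[60:360,100:500],b[60:360,120:520]]))
for n in("scene","top"):
    w=np.load(n+".npy")
    # rail front edge top points: z 0.022..0.036
    m=np.load(f"{n}_stop_rail.npy");p=w[m];p=p[(p[:,2]>.022)&(p[:,2]<.04)]
    c=p.mean(0);u=np.linalg.svd((p-c)[:,:2])[2][0];print(n,"railtop",c,u,np.arctan2(u[1],u[0]),np.ptp((p-c)[:,:2]@u),np.ptp((p-c)[:,:2]@[-u[1],u[0]]))
    m=np.load(f"{n}_slide_box.npy")
    p=w[m];p=p[abs(p[:,2]-.051)<.008]
    r=cv2.minAreaRect((p[:,:2]*1000).astype(np.float32));print("slidetop",r,len(p))
    # carton planes
    m=cv2.erode(np.load(f"{n}_carton.npy").astype(np.uint8),np.ones((3,3)))>0
    p=w[m];p=p[~np.isnan(p[:,0])];rng=np.random.default_rng(0)
    for k in range(3):
        best=None
        for _ in range(500):
            q=p[rng.choice(len(p),3,False)];nn=np.cross(q[1]-q[0],q[2]-q[0]);l=np.linalg.norm(nn)
            if l<1e-5: continue
            nn/=l;i=abs((p-q[0])@nn)<.003
            if best is None or i.sum()>best.sum():best=i
        q=p[best];c=q.mean(0);nn=np.linalg.svd(q-c)[2][2];nn*=np.sign(nn[2])
        print("plane",len(q),c.round(4),nn.round(3),"tilt",np.arccos(nn[2]).round(3),"az",np.arctan2(nn[1],nn[0]).round(3))
        p=p[~best]
        if len(p)<60:break
E
```

```text
scene railtop [0.63202736 0.05877542 0.0280738 ] [-0.90467374  0.42610495] 2.701409738519265 0.19483474209650162 0.006753306779354342
slidetop ((515.7445068359375, -240.50042724609375), (106.67205047607422, 80.3440933227539), 71.20988464355469) 274
plane 865 [ 0.5561 -0.1179  0.1061] [0.212 0.623 0.753] tilt 0.718 az 1.243
plane 734 [ 0.5089 -0.1327  0.0747] [ 0.946 -0.323  0.001] tilt 1.569 az -0.329
plane 30 [ 0.5626 -0.1194  0.1055] [0.306 0.578 0.757] tilt 0.713 az 1.085
top railtop [0.64042851 0.05555639 0.02928363] [-0.90435798  0.42677469] 2.7006692942452535 0.19298530376280548 0.0070667312656771675
slidetop ((515.1213989257812, -254.813232421875), (73.19078063964844, 80.65753173828125), 71.38969421386719) 527
plane 671 [ 0.5588 -0.1206  0.1109] [0.206 0.633 0.747] tilt 0.728 az 1.256
plane 426 [ 0.5363 -0.1865  0.1164] [-0.248 -0.713  0.655] tilt 0.856 az -1.905
plane 124 [ 0.5089 -0.1351  0.0855] [-0.947  0.323  0.001] tilt 1.57 az 2.813
```

View pics/c1.png

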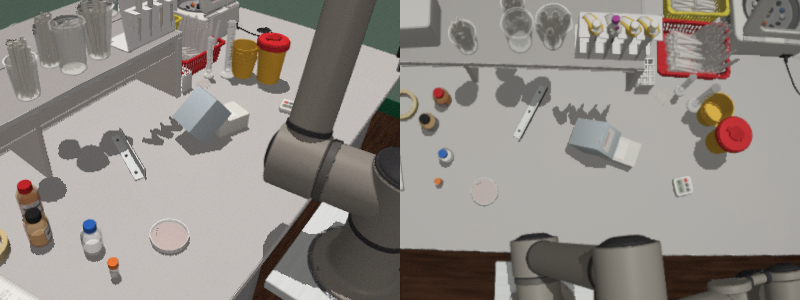

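The images show the carton leaning away from the rail (crop left ≈ (205,112), right ≈ (600,140)) onto the white slide box. The rail lies to its left. Estimates: push direction yaw 1.245, heel ≈ (0.554, -0.135), rail yaw ≈ 1.13. The heel is about 0.206 m in front of the rail face, which agrees with the given range.

Emit:
{"name": "move_arm", "arguments": {
  "targets": [
    [[0.25, -0.08, 0], -0.23, 0],
    [[0.5, -0.17, 0], -0.46, 0],
    [[0.75, -0.25, 0], -0.7, 0],
    [[1, -0.33, 0], -0.92, 0],
    [[1, -0.33, 0], -1, 0],
    [[1, -0.33, 0], -1, 0]
  ]
}}

```text
clock: 1.75
position: [0.3163, -0.3881, 0.2454]
tcp_rot: [0.0, 0.863, 0.505, -0.0]
wrist_force: [0.5, 0.2, -0.7]
grip_width: 0.0425
grip_force: 0.0
```

```bash
cat > st.py <<'E'
from h import *
s=env.read_state();q=s["tcp_rot"];M=R.from_quat([q[1],q[2],q[3],q[0]]).as_matrix()
p=s["position"];d=np.array([.32,.948]);t=np.array([.948,-.32])
print(s["clock"],p.round(4),"yaw",np.arctan2(M[1,0],M[0,0]).round(3),"s,l",(p[:2]@d).round(4),(p[:2]@t).round(4),"F",s["wrist_force"].round(2),"w",s["grip_width"],s["joints"].round(2))
g=np.r_[-.080*d+.568*t,.15]
print("to goal (frac)",(M.T@(g-p)/.2).round(3))
E
python3 st.py
```

```text
1.75 [ 0.3163 -0.3881  0.2454] yaw 1.058 s,l -0.2667 0.4241 F [ 0.53  0.16 -0.74] w 0.042545353743385646 [-1.04  0.3   1.59 -0.    1.26 -0.53]
to goal (frac) [1.051 0.536 0.477]
```

Emit:
{"name": "move_arm", "arguments": {
  "targets": [
    [[0.25, 0.13, 0.05], -0.12, 0],
    [[0.5, 0.27, 0.12], -0.24, 0],
    [[0.75, 0.4, 0.24], -0.24, 0],
    [[1, 0.54, 0.4], -0.24, 0],
    [[1, 0.54, 0.48], -0.24, 0],
    [[1, 0.54, 0.48], -0.24, 0]
  ]
}}

```text
clock: 2.5
position: [0.5075, -0.2671, 0.1477]
tcp_rot: [-0.002, 0.813, 0.583, -0.001]
wrist_force: [-0.2, -0.1, 0.8]
grip_width: 0.0427
grip_force: 0.0
```

```bash
python3 st.py; python3 - <<'E'
from h import *
d=np.array([.32,.948]);t=np.array([.948,-.32])
p=env.camera("scene");w=cloud(p);cv2.imwrite("pics/s2.png",cv2.resize(p["color"][90:290,200:450],None,fx=3,fy=3))
r=env.silhouettes(p,"carton")[0];q=w[r["mask"]];q=q[~np.isnan(q[:,0])]
S=q[:,:2]@d;L=q[:,:2]@t
print(r["conf"],np.percentile(S,[1,50,99]),np.percentile(L,[1,50,99]),np.percentile(q[:,2],[1,99]))
E
```

```text
2.5 [ 0.5075 -0.2671  0.1477] yaw 1.245 s,l -0.0908 0.5666 F [-0.16 -0.08  0.76] w 0.04274715298730657 [-0.62  0.52  1.52 -0.    1.1  -0.29]
to goal (frac) [ 0.053  0.01  -0.011]
0.69 [-0.0328413   0.05124989  0.10822763] [0.52231679 0.53163503 0.62397373] [0.00084374 0.14324306]
```

View pics/s2.png

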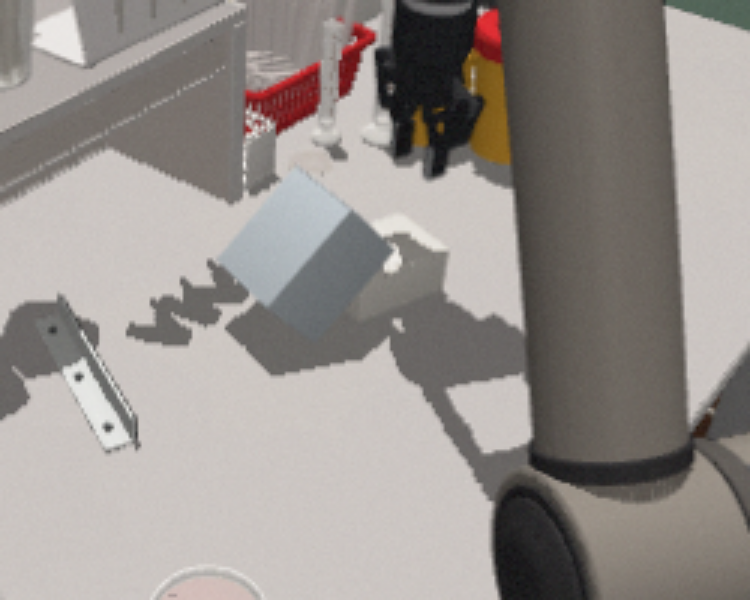

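The gripper (crop ≈ (430,100)) is above the slide box and behind the carton's top edge. The carton is unmoved.

Emit:
{"name": "move_arm", "arguments": {
  "targets": [
    [[0, 0.01, 0.1], 0, 0],
    [[0, 0.01, 0.2], 0, 0],
    [[0, 0.01, 0.3], 0, 0],
    [[0, 0.01, 0.38], 0, 0],
    [[0, 0.01, 0.38], 0, 0],
    [[0, 0.01, 0.38], 0, 0]
  ]
}}

```text
clock: 3.35
position: [0.5105, -0.2686, 0.0743]
tcp_rot: [0.001, 0.812, 0.583, 0.0]
wrist_force: [1.0, -0.5, 0.6]
grip_width: 0.0426
grip_force: 0.0
```

```bash
python3 st.py
```

```text
3.35 [ 0.5105 -0.2686  0.0743] yaw 1.245 s,l -0.0913 0.5699 F [ 0.96 -0.45  0.61] w 0.0425960713454977 [-0.62  0.62  1.59 -0.    0.94 -0.29]
to goal (frac) [ 0.056 -0.006 -0.379]
```

Emit:
{"name": "move_arm", "arguments": {
  "targets": [
    [[0.04, 0, 0], 0, 0],
    [[0.08, 0, 0], 0, 0],
    [[0.12, 0, 0], 0, 0],
    [[0.15, 0, 0], 0, 0],
    [[0.17, 0, 0], 0, 0],
    [[0.19, 0, 0], 0, 0],
    [[0.205, 0, -0.005], 0, 0],
    [[0.22, 0, -0.02], 0, 0],
    [[0.22, 0, -0.02], 0, 0]
  ]
}}

```text
clock: 4.47
position: [0.5244, -0.2263, 0.0776]
tcp_rot: [0.0, 0.812, 0.583, 0.0]
wrist_force: [0.4, 0.4, 0.1]
grip_width: 0.0425
grip_force: 0.1
```

```bash
cat > look.py <<'E'
import sys
from h import *
d=np.array([.32,.948]);t=np.array([.948,-.32])
p=env.camera("scene");w=cloud(p);cv2.imwrite(f"pics/{sys.argv[1]}.png",cv2.resize(p["color"][90:290,200:450],None,fx=3,fy=3))
for r in env.silhouettes(p,"carton")[:1]:
    m=cv2.erode(r["mask"].astype(np.uint8),np.ones((3,3)))>0
    q=w[m];q=q[~np.isnan(q[:,0])];rng=np.random.default_rng(0)
    print(r["conf"],"s",np.percentile(q[:,:2]@d,[1,99]).round(4),"l",np.percentile(q[:,:2]@t,[1,99]).round(4),"z",np.percentile(q[:,2],[1,99]).round(4))
    for k in range(3):
        best=None
        for _ in range(400):
            a=q[rng.choice(len(q),3,False)];n=np.cross(a[1]-a[0],a[2]-a[0]);l=np.linalg.norm(n)
            if l<1e-5: continue
            i=abs((q-a[0])@(n/l))<.003
            if best is None or i.sum()>best.sum():best=i
        b=q[best];c=b.mean(0);n=np.linalg.svd(b-c)[2][2]
        print("plane",len(b),c.round(4),n.round(3),"az",np.arctan2(n[1],n[0]).round(3))
        q=q[~best]
        if len(q)<80:break
E
python3 st.py; python3 look.py s3
```

```text
4.475 [ 0.5244 -0.2263  0.0776] yaw 1.246 s,l -0.0467 0.5695 F [0.4  0.37 0.07] w 0.04250566821794081 [-0.54  0.6   1.6  -0.    0.94 -0.22]
to goal (frac) [-0.167 -0.004 -0.362]
0.68 s [-0.1084 -0.0049] l [0.5263 0.5719] z [0.0066 0.0523]
plane 292 [ 0.4832 -0.2231  0.0293] [ 0.946 -0.323  0.018] az -0.329
plane 109 [ 0.4925 -0.2524  0.0493] [-0.037 -0.048  0.998] az -2.223
```

Emit:
{"name": "move_arm", "arguments": {
  "targets": [
    [[0.01, 0, -0.005], 0, 0],
    [[0.02, 0, -0.012], 0, 0],
    [[0.03, 0, -0.02], 0, 0],
    [[0.04, 0, -0.03], 0, 0],
    [[0.05, 0, -0.04], 0, 0],
    [[0.06, 0, -0.05], 0, 0],
    [[0.06, 0, -0.05], 0, 0]
  ]
}}

```text
clock: 5.45
position: [0.5282, -0.2148, 0.0875]
tcp_rot: [0.0, 0.812, 0.583, 0.0]
wrist_force: [0.2, -0.3, -0.0]
grip_width: 0.0426
grip_force: 0.0
```

```bash
python3 st.py; python3 look.py s4
```

```text
5.45 [ 0.5282 -0.2148  0.0875] yaw 1.246 s,l -0.0346 0.5694 F [ 0.21 -0.27 -0.04] w 0.04261726700599378 [-0.52  0.59  1.6  -0.    0.96 -0.2 ]
to goal (frac) [-0.227 -0.004 -0.312]
0.94 s [-0.0012  0.1162] l [0.5221 0.6059] z [0.0227 0.1479]
plane 854 [ 0.5597 -0.1027  0.106 ] [-0.253 -0.741 -0.622] az -1.9
plane 725 [ 0.5131 -0.1203  0.0792] [ 0.947 -0.32   0.001] az -0.326
plane 28 [ 0.5626 -0.0938  0.0934] [0.234 0.795 0.559] az 1.285
```

View pics/s4.png

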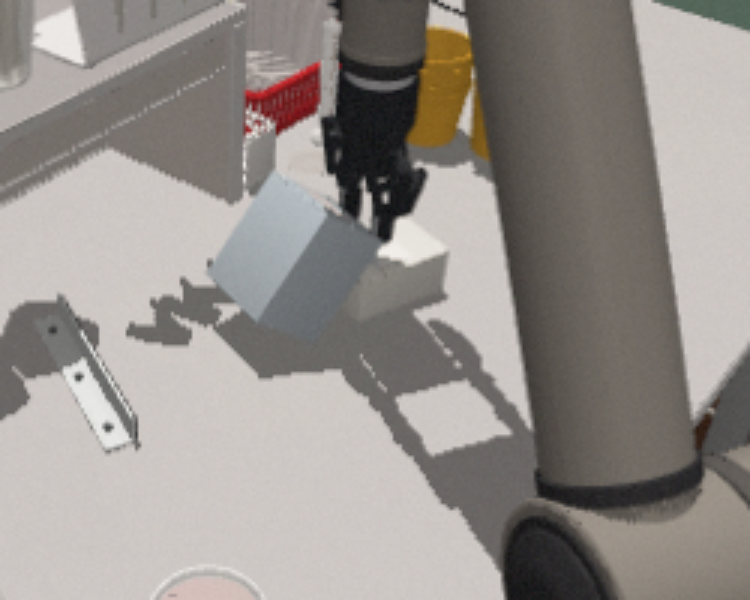

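The fingers are at the top front edge (crop ≈ (380,225)). The carton has risen to about 38.5° and the heel has not slipped. One more small nudge should take it past balance.

Emit:
{"name": "move_arm", "arguments": {
  "targets": [
    [[0.008, 0, -0.006], 0, 0],
    [[0.016, 0, -0.012], 0, 0],
    [[0.024, 0, -0.018], 0, 0],
    [[0.032, 0, -0.024], 0, 0],
    [[0.04, 0, -0.03], 0, 0],
    [[0.04, 0, -0.03], 0, 0],
    [[0.04, 0, -0.03], 0, 0],
    [[0.04, 0, -0.03], 0, 0]
  ]
}}

```text
clock: 6.55
position: [0.5306, -0.2074, 0.0933]
tcp_rot: [0.0, 0.812, 0.583, -0.0]
wrist_force: [1.2, 1.1, -1.6]
grip_width: 0.0427
grip_force: 0.0
```

```bash
python3 st.py; python3 look.py s5
```

```text
6.55 [ 0.5306 -0.2074  0.0933] yaw 1.246 s,l -0.0268 0.5693 F [ 1.23  1.14 -1.57] w 0.042722092181685795 [-0.51  0.58  1.59 -0.    0.97 -0.18]
to goal (frac) [-0.266 -0.004 -0.284]
0.82 s [0.0595 0.1424] l [0.5222 0.6056] z [0.0097 0.1226]
plane 783 [ 0.5298 -0.0715  0.0681] [ 0.946 -0.323 -0.004] az -0.329
plane 491 [ 0.5681 -0.0859  0.1204] [-0.002  0.008 -1.   ] az 1.796
plane 454 [ 0.581  -0.0476  0.0636] [ 0.323  0.946 -0.002] az 1.242
```

View pics/s5.png

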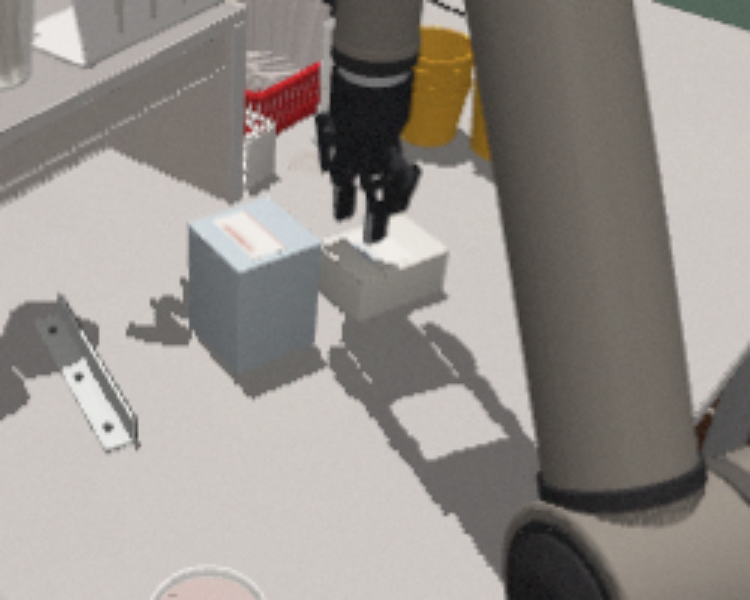

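The carton is upright (crop ≈ (255,285)) with its top at 0.120 m and yaw 1.242. Next I'll lower the fingers behind it and align the tool with the rail (yaw 1.13).

Emit:
{"name": "move_arm", "arguments": {
  "targets": [
    [[0.04, 0, 0.02], 0.05, 0],
    [[0.08, -0.01, 0.05], 0.1, 0],
    [[0.12, -0.02, 0.08], 0.147, 0],
    [[0.16, -0.03, 0.11], 0.147, 0],
    [[0.195, -0.03, 0.115], 0.147, 0],
    [[0.195, -0.03, 0.115], 0.147, 0]
  ]
}}

```text
clock: 7.4
position: [0.5376, -0.168, 0.0704]
tcp_rot: [0.0, 0.844, 0.536, 0.0]
wrist_force: [0.1, -1.1, 0.7]
grip_width: 0.0429
grip_force: 0.0
```

```bash
python3 st.py
```

```text
7.4 [ 0.5376 -0.168   0.0704] yaw 1.131 s,l 0.0127 0.5634 F [ 0.08 -1.12  0.66] w 0.04292640210068518 [-0.44  0.6   1.63 -0.    0.91  0.  ]
to goal (frac) [-0.458  0.079 -0.398]
```

Emit:
{"name": "move_arm", "arguments": {
  "targets": [
    [[0.05, 0, 0], 0, 0],
    [[0.09, 0, 0], 0, 0],
    [[0.12, 0, 0], 0, 0],
    [[0.16, 0, 0], 0, 0],
    [[0.2, 0, 0], 0, 0],
    [[0.24, 0, 0], 0, 0],
    [[0.28, 0, 0], 0, 0],
    [[0.32, 0, 0], 0, 0],
    [[0.35, 0, 0], 0, 0],
    [[0.35, 0, 0], 0, 0]
  ]
}}

```text
clock: 8.65
position: [0.5674, -0.1046, 0.0702]
tcp_rot: [-0.0, 0.844, 0.536, 0.0]
wrist_force: [0.1, 0.1, 0.4]
grip_width: 0.0423
grip_force: 0.0
```

```bash
python3 st.py; python3 look.py s6
```

```text
8.65 [ 0.5674 -0.1046  0.0702] yaw 1.131 s,l 0.0824 0.5713 F [0.08 0.1  0.4 ] w 0.04227171297520126 [-0.32  0.62  1.59  0.    0.93  0.12]
to goal (frac) [-0.808  0.079 -0.399]
0.83 s [0.1052 0.1911] l [0.5292 0.6167] z [0.0087 0.1227]
plane 898 [ 0.5545 -0.0292  0.0668] [ 0.905 -0.426  0.001] az -0.44
plane 525 [ 0.5924 -0.0461  0.1205] [0.001 0.    1.   ] az 0.151
plane 295 [ 0.6081 -0.0083  0.071 ] [0.412 0.911 0.001] az 1.146
```

View pics/s6.png

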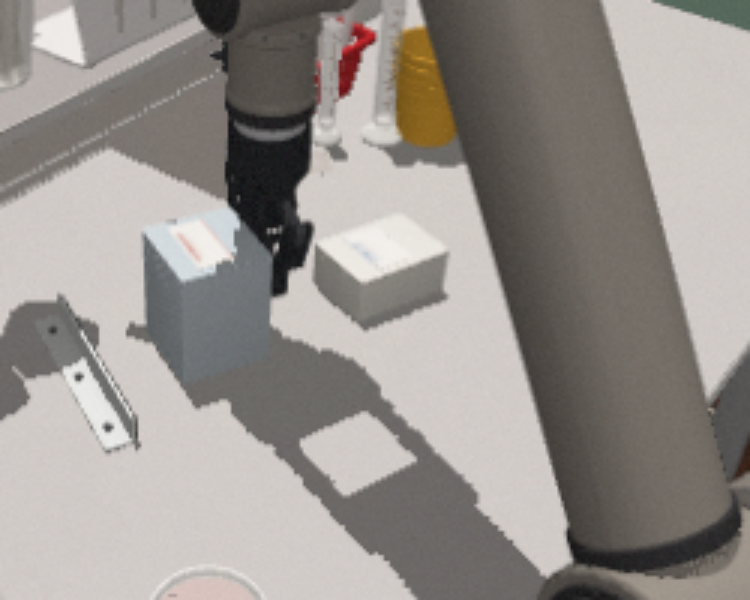

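The carton is upright and parallel to the rail (yaw ≈ 1.13), with about 67 mm to go.

Emit:
{"name": "move_arm", "arguments": {
  "targets": [
    [[0.03, 0, 0], 0, 0],
    [[0.07, 0, 0], 0, 0],
    [[0.11, 0, 0], 0, 0],
    [[0.15, 0, 0], 0, 0],
    [[0.19, 0, 0], 0, 0],
    [[0.23, 0, 0], 0, 0],
    [[0.26, 0, 0], 0, 0],
    [[0.29, 0, 0], 0, 0],
    [[0.31, 0, 0], 0, 0],
    [[0.31, 0, 0], 0, 0]
  ]
}}

```text
clock: 10.0
position: [0.5937, -0.0487, 0.0702]
tcp_rot: [-0.0, 0.844, 0.536, 0.0]
wrist_force: [-0.0, -0.0, 0.7]
grip_width: 0.0425
grip_force: 0.0
```

```bash
python3 st.py; python3 look.py s7
```

```text
10.0 [ 0.5937 -0.0487  0.0702] yaw 1.13 s,l 0.1438 0.5784 F [-0.02 -0.03  0.65] w 0.04250553221168212 [-0.21  0.65  1.53  0.    0.96  0.23]
to goal (frac) [-1.117  0.079 -0.399]
0.62 s [0.1659 0.2522] l [0.5362 0.6237] z [0.0094 0.1232]
plane 952 [0.5802 0.0255 0.0677] [ 0.908 -0.418 -0.003] az -0.431
plane 551 [0.6194 0.0095 0.1206] [-0.002  0.002 -1.   ] az 2.22
plane 237 [0.6328 0.0483 0.0748] [-0.417 -0.909 -0.001] az -2.001
```

View pics/s7.png

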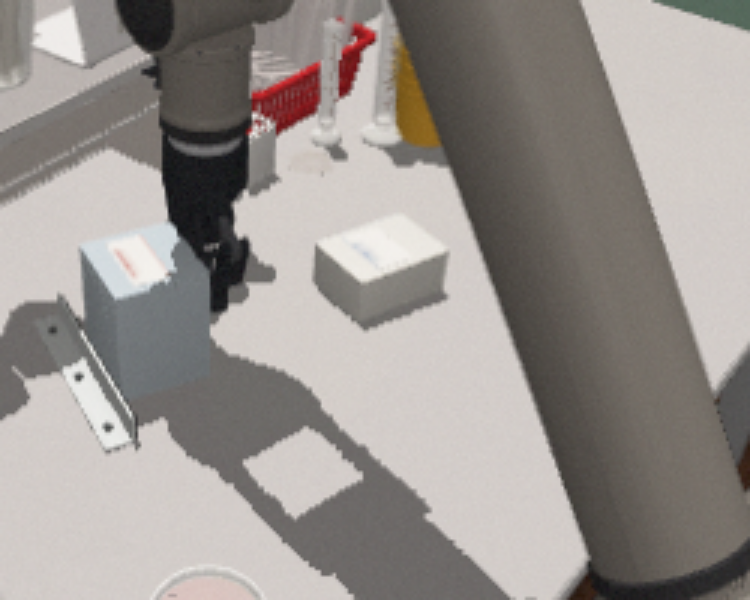

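The carton is a few mm short of the rail, with the rail's front edge showing next to it (crop ≈ (105,370)). I'll close the gap slowly and watch the force.

Emit:
{"name": "move_arm", "arguments": {
  "targets": [
    [[0.006, 0, 0], 0, 0],
    [[0.012, 0, 0], 0, 0],
    [[0.018, 0, 0], 0, 0],
    [[0.024, 0, 0], 0, 0],
    [[0.03, 0, 0], 0, 0],
    [[0.03, 0, 0], 0, 0]
  ]
}}

```text
clock: 10.85
position: [0.5959, -0.044, 0.0706]
tcp_rot: [0.0, 0.845, 0.536, -0.0]
wrist_force: [-2.6, -4.3, 4.6]
grip_width: 0.0426
grip_force: 0.0
```

```bash
python3 st.py; python3 look.py s8
```

```text
10.85 [ 0.5959 -0.044   0.0706] yaw 1.13 s,l 0.149 0.579 F [-2.6  -4.34  4.58] w 0.04262022954072933 [-0.2   0.65  1.53 -0.    0.96  0.24]
to goal (frac) [-1.143  0.08  -0.396]
0.61 s [0.4557 0.4729] l [0.2562 0.2739] z [0.007  0.0507]
plane 95 [0.3945 0.3583 0.0316] [ 0.774 -0.632  0.022] az -0.685
```

A 5 N reaction along the rail normal shows the carton is touching the rail. I'll retract straight back and check.

Emit:
{"name": "move_arm", "arguments": {
  "targets": [
    [[-0.01, 0, 0], 0, 0],
    [[-0.04, 0, 0], 0, 0],
    [[-0.1, 0, 0], 0, 0],
    [[-0.2, 0, -0.05], 0, 0],
    [[-0.25, 0, -0.25], 0, 0],
    [[-0.25, 0, -0.5], 0, 0],
    [[-0.25, 0, -0.7], 0, 0],
    [[-0.25, 0, -0.7], 0, 0]
  ]
}}

```text
clock: 11.95
position: [0.5761, -0.0905, 0.2148]
tcp_rot: [0.003, 0.845, 0.535, 0.003]
wrist_force: [-0.1, -0.2, -0.2]
grip_width: 0.0429
grip_force: 0.0
```

```bash
python3 st.py; python3 look.py s9; python3 - <<'E'
from h import *
p=env.camera("scene");w=cloud(p)
m=w[...,2]>.1
a=np.array([.426,.905]);b=np.array([-.905,.426])
for q in["carton","slide_box"]:
  r=env.silhouettes(p,q)[0];x=w[r["mask"]];x=x[~np.isnan(x[:,0])];print(q,r["conf"],np.percentile(x[:,:2]@a,[2,50,98]).round(4),np.percentile(x[:,:2]@b,[2,98]).round(4))
m=np.load("scene_stop_rail.npy");x=np.load("scene.npy")[m];x=x[(x[:,2]>.01)&(x[:,2]<.034)];print("rail",np.percentile(x[:,:2]@a,[1,5,25,50]))
E
```

```text
11.95 [ 0.5761 -0.0905  0.2148] yaw 1.129 s,l 0.0985 0.5751 F [-0.11 -0.24 -0.24] w 0.042853997381291024 [-0.29  0.47  1.41 -0.    1.25  0.15]
to goal (frac) [-0.891  0.068  0.323]
0.76 s [0.1689 0.256 ] l [0.5369 0.6246] z [0.0083 0.1227]
plane 987 [0.5818 0.0283 0.0671] [ 0.905 -0.426 -0.003] az -0.44
plane 572 [0.6213 0.0121 0.1206] [-0.005 -0.001  1.   ] az -3.021
plane 209 [0.6354 0.0515 0.0793] [-0.421 -0.907 -0.004] az -2.005
carton 0.98 [0.2287 0.2799 0.3178] [-0.5993 -0.512 ]
slide_box 0.72 [-0.0478  0.02    0.0636] [-0.6083 -0.5267]
rail [0.3180178  0.31903212 0.3224512  0.32348672]
```

View pics/s9.png

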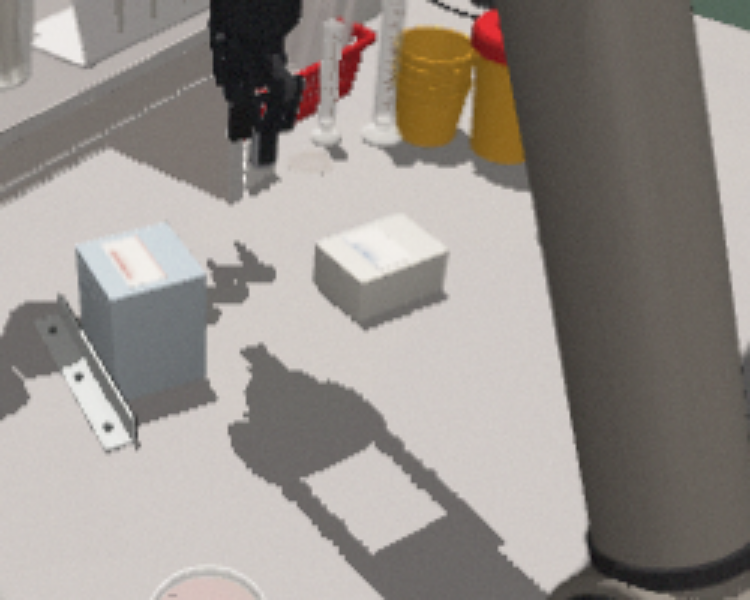

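The carton stands upright and flush at the rail (back face ≈ 0.317, rail ≈ 0.319). The slide box is in place and the gripper is clear, so I'm handing it in.

```bash
python3 -c "
from cell import env
print(env.finish_job())"
```

```text
the job is handed in; nothing more can be done
None
```

The carton stands upright with its back face flush against the stop rail (within about 2 mm by my measurement), the slide box is in place, no bystander was touched, and the job is handed in; no verdict was returned.

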